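Rehang a diesel injector by way of the sloping stand

ROBOT

A 6-joint arm with a two-finger parallel gripper is mounted at the origin on the work surface. World frame = base frame: x ahead of the robot, y to its left, z up, the work surface at z = 0. Lengths are in mm, angles in degrees, forces in N, time in s.
With the tool pointing down it reaches from about 350 to 850 mm from the base axis. Payload 8.1 kg.
Tool frame: the origin (TCP) lies midway between the tips of the shut fingers; the grasp point (between the pads) lies 19 mm behind it; z points along the fingers, y is the line along which they close (so a half turn about z gives the same grasp; the last joint's range is limited). The gripper opens to 85 mm and grips with 20 to 120 N. Pads are 22 mm wide; open, the fingers measure 114 mm over their backs; the gripper's body (76 mm by 85 mm) begins 54 mm behind the grasp point. The pads swing forward as they close: fully open they stand 13 mm farther back than shut.
Start: joints at [-82.128, 7.471, 85.268, -0, 87.261, -4.893], TCP at [132.597, -585.169, 231.292] pointing down, gripper open.
Joint ranges: [-169.43, 169.43], [-51.17, 129.36], [1.28, 143.12], [-76.62, 256.62], [0, 156.53], [-152.29, 152.29]. Speed limits (degrees/s): [136.94, 136.94, 159.86, 180, 180, 180].

INTERFACE

Orientations are given as [roll, pitch, yaw] about the fixed x, y, z axes, in that order (R = Rz(yaw) Ry(pitch) Rx(roll)).
In Python, from bench import r gives the robot as it stands. The module is installed in compiled form; this text tells all that it offers.
- The arm moves only by the tool jog_arm, never from a script. Its argument "rows" is a list of rows, each a list of 2 entries, a list of its own where there are three numbers: the shift along the tool's x, y, z in mm, then the turn, a rotation vector about the tool's x, y, z in rad. A call has 1 to 10 rows; each row is the pose to reach, as a shift and turn from the pose commanded when the call began, along the tool's axes at that moment; what a row does not reach only later rows make up. A row lasts 1/10 s, in which the tool goes at most 50 mm and 8.59 degrees, less where a joint would pass 70% of its speed; a pose out of reach is approached as far as the arm can. A call with a gripper value outside its range is refused whole. "grip" is the finger opening in mm, from 0 to 85.4, set as the call begins (left out, the last holds). The fingers move at their own pace and stop on an object; "force" is the grip in N (left out, the last holds). Time passes only in rows, so rows that repeat a pose let the fingers close. It gives the time, the measured TCP pose, the force, the opening and the grip force at its end, in the units of the state.
- r.sense(): the state, without advancing time (a new reading comes with each control period).
- r.snapshot(name): name is "side" or "top" or "wrist"; returns (picture, depth): 420x560x3 uint8, blue, green, red; 420x560 float32, mm along the optical axis (not along the pixel's ray), 0 where there is no reading.
- r.camera_params(name): a dict with "fx", "fy", "cx", "cy" (pixels), "dist_coeffs" ([k1, k2, p1, p2, k3] as OpenCV has them; the pictures are not rectified), "pose" (4x4, takes a point from camera to world coordinates); the wrist camera has in their place "tool_from_camera" (4x4, takes a point from camera to tool coordinates, whose origin is the TCP and whose axes are the flange's). Camera axes: x right, y down, z forward; pixel columns grow to the right and rows downward; lengths in mm; the calibration is good to about 2 mm. A picture is of the moment at which its call begins: read the wrist's pose just before it. camera_params takes no time and is no camera call.
- r.hand_in(): hands the job in; it is judged then, once.
The state is a dict: "time": time; "joint_pos": joint angles; "qd": joint speeds; "joint_efforts": joint torques, N m; "tool_pos": TCP position; "tcp_rot": TCP orientation; "ft_force": force on the tool from outside, world axes, zero at the start; "wrist_torque": the same for the moment, N m; "finger_gap": finger opening in mm; "grip_force": force on a finger pad.
Only numpy, scipy, OpenCV 4.12 (cv2) and the standard library are available. Lean on these libraries where they do the work, as an engineer would, in place of code of your own. Each camera call takes 0.05 s, during which the arm holds its last target. There are 200 camera calls.

TASK

Lift the fuel injector that lies in the wooden rest, lay it in the sloping V stand with its collar down against the top edge of the trough, and let go of it there. Then take it afresh by its upper end and hang it upright, nozzle down, in the empty forked hanger, with its collar lying flat on the fork between the front lips and the back stop. Do not drop it on the bench, and leave the other injector, the piston, the wrench and the can where they are.

Things in the scene. Friction and masses are not known exactly. Their poses are not given: they have to be found in the camera images.
- injector_mid (a point): Half-way along the axis of the injector to be moved: a round steel part 175 mm long, 0.3 to 0.54 kg. Its x axis runs along it from the nozzle to the upper end. In order from the nozzle: nozzle 9 mm diameter, 25 long; shaft 18 dia., 75 long; collar 34 dia., 8 long; upper body 26 dia., 62 long (the part to grip); brass cap 18 dia., 5 long. Centre of mass within 3 mm of here.
- injector_collar (a point): Point on the injector's axis at the nozzle-side face (underside) of its collar: 12.5 mm from injector_mid towards the upper end, 75 mm short of that end. Axes as injector_mid.
- saddle: Fixed wooden rest in which the injector starts lying level, axis 50 mm above the bench. Origin under injector_collar, x axis along the injector. Base plate 190 x 70 mm, 12 thick; notches hold the shaft (45 to 60 mm on the nozzle side of injector_collar) and the upper body's end (52 to 64 mm on the other side). Between collar and upper notch the body is free at both sides.
- stand_seat (a point): Fixed sloping stand: aluminium 90-degree V trough, 64 mm long, opening 31, on a grey post. This point, 115 mm above the bench, is where injector_collar comes to lie: shaft in the trough, collar on its top edge, all above the collar standing free. x axis level; the trough and injector rise at 45 degrees along (0.707, 0, 0.707), upper end to +x; the V opens to (-0.707, 0, 0.707). Friction holds it.
- hanger_seat (a point): Empty hanger: base, post at the back, level steel fork with a 22 mm slot. This point is the seat's middle at the top of the tines, 130 mm above the bench; injector_collar belongs here. x axis level, from the open mouth to the post. Lips 5 mm high on the tines 17 to 29 mm before this point (-x), flared mouth to 50 mm before; back stop 8 mm high 21 mm behind.
- hanger_full_seat (a point): The same point of the second, identical hanger, which already holds another injector; leave it.
- spare_mid (a point): The other, identical injector, hanging upright in the second hanger: the point on its axis half-way along; top 205 mm above the bench. Not to be moved.
- piston: Bystander: aluminium piston, 90 mm diameter, 105 mm tall, standing; origin at the centre of its underside.
- wrench: Bystander: steel wrench 190 mm long lying on the bench along its x axis.
- can: Bystander: can of 66 mm diameter, 150 mm tall, standing; origin at the centre of its underside.
There are look-alikes about, which are no part of the job. What is shaped like the part that bears hanger_seat but pink is not meant. What is shaped like the part that bears injector_mid but purple is not meant.

How it is judged (in metres and radians):
On the way:
1. The injector lies in the sloping V stand, collar at the trough's top edge (within 12 mm) and sloping at 45 degrees (within 7), let go of (distance between injector_collar and stand_seat below 0.012 m and angle between injector_mid's own x axis and vertical between 0.665 and 0.905 rad and contact force between the fingers and injector below 0.1 N and linear speed of injector below 0.02 m/s), for 0.2 s.
At the end, for the whole second after the job is handed in: The injector hangs upright (within 4 degrees), upper end up, in the empty hanger, its collar's underside on the tines (within 3 mm in height) and within 9 mm of the seat's middle, between lips and back stop, released and at rest (horizontal distance between injector_collar and hanger_seat below 0.009 m and z of injector_collar in the frame of hanger_seat between -0.003 and 0.003 m and angle between injector_mid's own x axis and vertical below 0.07 rad and linear speed of injector below 0.02 m/s and angular speed of injector below 0.2 rad/s); the robot touches nothing.
It fails at once if the injector is dropped on the bench (its middle below 30 mm) (height (world z) of injector_mid below 0.03 m).
It fails at once if the other injector is displaced by more than 15 mm (distance of spare_mid from where it was at the start of the episode above 0.015 m).
It fails at once if a bystander (piston, wrench, can) is displaced by more than 20 mm (distance of any of piston, wrench, can from where it was at the start of the episode above 0.02 m).
It also fails if it takes over 58 s, if anything falls off the work surface, if the arm or the gripper's body presses on something with over 40 N, if the wrist force passes 120 N, or if a joint passes its speed limit or range.

## Working session

There is one attempt and no reset: what is moved stays moved. The work goes in short steps, Python scripts to look and compute and a tool call to move; the robot and the scene stay as the last step left them, time stands still between calls to the robot, and variables do not carry over. Pictures are saved under pics/ and viewed, at most 10 in all, crops included, and the job is handed in when it is done.

Besides the shell and the picture viewer there is one more tool, called after "Emit:" as a command line: name --argument value ..., lists and objects as JSON in quotes. jog_arm: Moves the arm, as the interface text tells. Its arguments: {"type":"object","properties":{"rows":{"type":"array"},"grip":{"type":"number"},"force":{"type":"number"}},"required":["rows"]}

```bash
mkdir -p pics
python3 - <<'E'
from bench import r
import cv2,numpy as np
print(r.sense())
for n in("top","side"):
    p,d=r.snapshot(n); cv2.imwrite(f"pics/{n}.png",p); np.save(f"{n}.npy",d); c=r.camera_params(n); print(n,c)
print(r.camera_params("wrist"))
E
```

```text
{'time': 0.0, 'joint_pos': array([-8.21271517e+01,  7.51610214e+00,  8.53319670e+01, -1.66283820e-03,
        8.72603158e+01, -4.89209830e+00]), 'qd': array([ 0.0444097 ,  0.08566915, -0.01998234, -0.06891893, -0.07217046,
       -0.03097083]), 'joint_efforts': array([-1.82962889e-03, -5.69400001e+01, -5.00547159e+01, -5.72093431e-04,
        1.43607278e-02,  1.17686452e-05]), 'tool_pos': array([ 132.51474622, -584.60462853,  230.20830373]), 'tcp_rot': array([-1.79891868e+02, -7.58826998e-03,  1.27650205e+01]), 'ft_force': array([0.17185715, 0.21212483, 0.1856309 ]), 'wrist_torque': array([-0.00991295,  0.02255043, -0.0086116 ]), 'grip_force': 0.0, 'finger_gap': 85.17884698638522}
top {'fx': 388.04455660770293, 'fy': 388.04455660770293, 'cx': 283.5881064783453, 'cy': 207.37726828421728, 'dist_coeffs': array([-0.06831193,  0.        ,  0.        ,  0.        ,  0.        ]), 'pose': array([[ 2.24499731e-02, -9.92531567e-01,  1.19904494e-01,
         4.68643269e+02],
       [-9.99687624e-01, -2.36043057e-02, -8.21535781e-03,
        -1.42158411e+01],
       [ 1.09842643e-02, -1.1968260
[... 537 characters left out ...]
.48223049e-01, -6.63111775e-01,
         1.31362262e+03],
       [ 0.00000000e+00,  0.00000000e+00,  0.00000000e+00,
         1.00000000e+00]])}
{'fx': 354.29517927736083, 'fy': 354.29517927736083, 'cx': 282.36169966147514, 'cy': 208.79577891922338, 'dist_coeffs': array([-0.00969646,  0.        ,  0.        ,  0.        ,  0.        ]), 'tool_from_camera': array([[-5.62669512e-04, -9.51458270e-01, -3.07777263e-01,
         7.87016271e+01],
       [ 9.99999823e-01, -5.94792873e-04,  1.05634344e-05,
        -3.89487812e-01],
       [-1.93114389e-04, -3.07777203e-01,  9.51458436e-01,
        -1.42468527e+02],
       [ 0.00000000e+00,  0.00000000e+00,  0.00000000e+00,
         1.00000000e+00]])}
```

View pics/top.png

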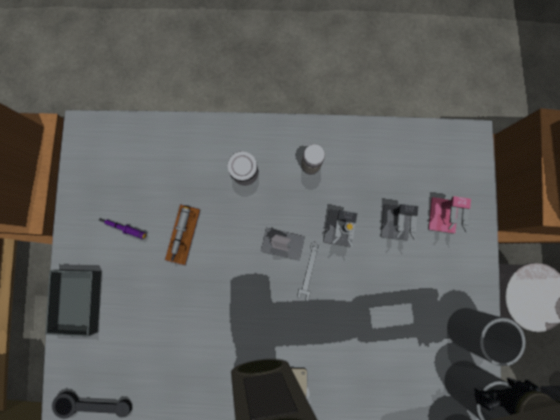

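View pics/side.png

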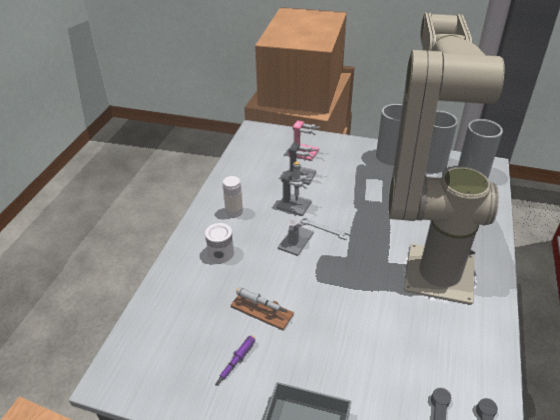

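The top view shows these candidates:
- **Injector:** the one in the wooden rest is at (182,235). The look-alikes are the purple one at (124,229) and the spare hanging at (349,227).
- **Stand:** (284,243).
- **Hangers:** grey with a brass dot (full) at (341,226), grey and empty at (400,220), pink look-alike at (450,214).

I choose the steel injector in the wooden rest and the grey empty hanger at (400,220), and will check both in a close crop.

```bash
cat > h.py <<'E'
import cv2,numpy as np
from bench import r
def ray(n,uv,T=None):
    c=r.camera_params(n); K=np.array([[c['fx'],0,c['cx']],[0,c['fy'],c['cy']],[0,0,1]])
    q=cv2.undistortPoints(np.array(uv,float).reshape(-1,1,2),K,c['dist_coeffs']).reshape(-1,2)
    T=c['pose'] if T is None else T
    return T[:3,3],np.c_[q,np.ones(len(q))]@T[:3,:3].T
def plane(n,uv,z,T=None):
    o,d=ray(n,uv,T); return o+d*((z-o[2])/d[:,2])[:,None]
def depthpt(n,uv,dep,T=None):
    o,d=ray(n,uv,T); uv=np.array(uv).reshape(-1,2).astype(int); return o+d*dep[uv[:,1],uv[:,0]][:,None]
E
python3 - <<'E'
from h import *
t=cv2.imread('pics/top.png')
a=cv2.resize(t[190:275,95:315],None,fx=3.4,fy=3.4,interpolation=cv2.INTER_CUBIC)
b=cv2.resize(t[190:275,260:480],None,fx=3.4,fy=3.4,interpolation=cv2.INTER_CUBIC)
cv2.imwrite('pics/crop.png',np.clip(np.vstack([a,b])*1.7,0,255).astype('uint8'))
d=np.load('top.npy')
np.set_printoptions(precision=1,suppress=True)
print(plane('top',[[182,235],[124,229]],50)); print(plane('top',[[284,243],[341,226],[400,220],[450,214]],115))
# cloud clusters above z=25
v,u=np.mgrid[190:280,95:480]; uv=np.c_[u.ravel(),v.ravel()]
P=depthpt('top',uv,d); m=P[:,2]>25
img=np.zeros(d.shape,'uint8'); img[uv[m,1],uv[m,0]]=1
n,l,s,c=cv2.connectedComponentsWithStats(img)
for i in range(1,n):
    if s[i,4]>15:
        k=l[uv[:,1],uv[:,0]]==i; Q=P[k]; print(s[i],Q.min(0),Q.max(0),np.median(Q,0))
E
```

```text
[[521.2 295.5  50. ]
 [535.4 483.3  50. ]]
[[ 502.   -27.5  115. ]
 [ 556.8 -198.1  115. ]
 [ 579.  -378.3  115. ]
 [ 600.9 -534.8  115. ]]
[442 196  29  36 543] [ 468.6 -590.2   25.3] [ 653.7  -14.2 1278.6] [ 620.4 -551.3  133.2]
[393 204  25  36 491] [ 468.6 -423.8   25.4] [ 626.   -14.2 1278.6] [ 592.3 -391.4  134.1]
[170 207  24  55 429] [438.7 -14.2  26.7] [ 609.7  335.4 1278.6] [536.4 299.6  57.8]
[332 210  26  37 512] [ 468.6 -241.9   34.4] [ 602.9  -14.2 1278.6] [ 556.6 -204.   137.9]
[119 225  27  15 178] [468.6 -14.2  25. ] [ 549.9  509.7 1278.6] [527.5 460.5  30.9]
[269 235  22  16 224] [481.6 -46.4  63.3] [525.8  18.  119.8] [506.3 -15.1  94.5]
[ 95 271   4   9  35] [373.8 565.4  26. ] [399.1 574.3  50.5] [387.  567.9  37.7]
```

View pics/crop.png

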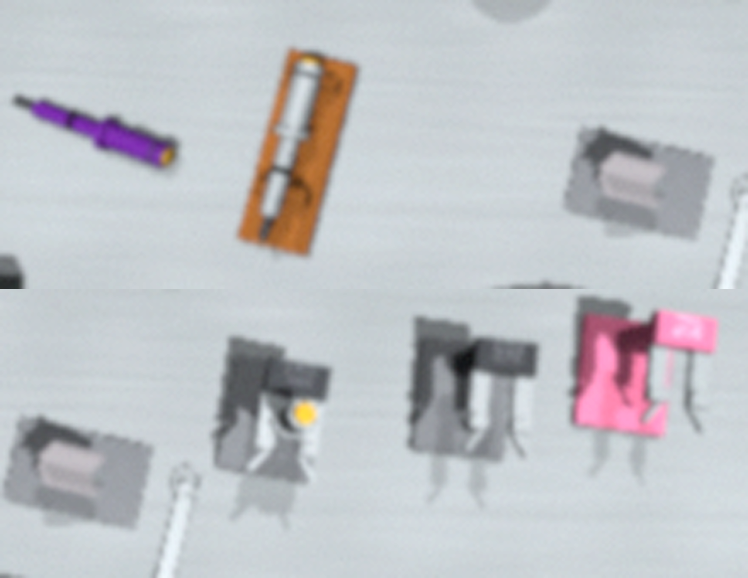

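The crop confirms it. The steel injector in the wood lies with its brass cap at (309,63) and its nozzle at (266,235). The hanger with the brass dot at (305,412) is full, and the grey one at (480,400) is empty with its mouth toward the robot. Next I'll take wrist-camera views on the way.

Emit:
jog_arm --rows '[[[503, -147, -90], [0, 0, 0.223]], [[503, -147, -90], [0, 0, 0.223]], [[503, -147, -90], [0, 0, 0.223]], [[503, -147, -90], [0, 0, 0.223]], [[503, -147, -90], [0, 0, 0.223]], [[503, -147, -90], [0, 0, 0.223]], [[503, -147, -90], [0, 0, 0.223]], [[503, -147, -90], [0, 0, 0.223]], [[503, -147, -90], [0, 0, 0.223]], [[503, -147, -90], [0, 0, 0.223]]]'

```text
time: 1.1
tool_pos: [563.1, -345.3, 315.4]
tcp_rot: [-180.0, 0.0, -0.0]
ft_force: [-0.1, -0.6, 0.2]
finger_gap: 85.7
grip_force: 0.0
```

Emit:
jog_arm --rows '[[[40, 0, 0], [0, 0, 0]], [[40, 0, 0], [0, 0, 0]], [[40, 0, 0], [0, 0, 0]]]'

```text
time: 1.4
tool_pos: [602.0, -346.1, 313.3]
tcp_rot: [-179.9, 0.2, 0.1]
ft_force: [-0.3, -0.0, -0.0]
finger_gap: 85.6
grip_force: 0.0
```

```bash
cat >> h.py <<'E'
from scipy.spatial.transform import Rotation as Ro
def toolT():
    s=r.sense(); T=np.eye(4); T[:3,:3]=Ro.from_euler('xyz',s['tcp_rot'],degrees=True).as_matrix(); T[:3,3]=s['tool_pos']; return T
def wrist(name):
    T=toolT()@r.camera_params('wrist')['tool_from_camera']; p,d=r.snapshot('wrist')
    cv2.imwrite(f'pics/{name}.png',p); np.savez(name,d=d,T=T); return p,d,T
E
python3 - <<'E'
from h import *
s=r.sense(); print(s['time'],s['tool_pos'],s['tcp_rot']); wrist('w1')
E
```

```text
1.4 [ 602.03688394 -346.10239812  313.28496056] [-1.79902131e+02  1.72846424e-01  7.13196676e-02]
```

View pics/w1.png

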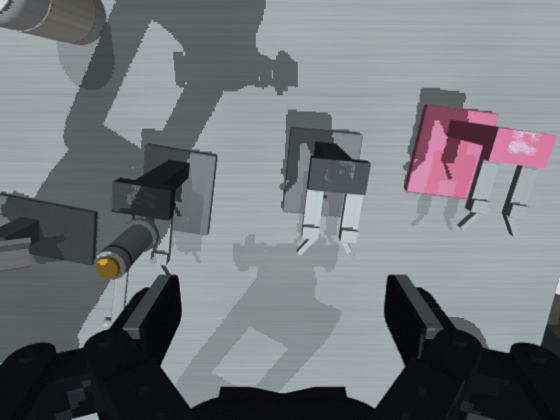

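The empty grey hanger is in the middle. Its post-top plate runs (308,157)–(368,193), and its tines run down to (305,240) and (350,240). I'll get its heights and layout from depth.

Run:
```python
from h import *
np.set_printoptions(precision=1,suppress=True,linewidth=250)
f=np.load('w1.npz');d=f['d'];T=f['T']
v,u=np.mgrid[145:265,290:385]; uv=np.c_[u.ravel(),v.ravel()]
P=depthpt('wrist',uv,d,T).reshape(120,95,3)
print('z rows step5 cols step4'); 
for i in range(0,120,5): print(145+i,P[i,::4,2].astype(int))
p=cv2.imread('pics/w1.png')
m=(P[...,2]>126)&(P[...,2]<145)
# per-row tine edges on world
for i in range(0,120,6):
    k=np.where(m[i])[0]
    if len(k):
        sp=np.split(k,np.where(np.diff(k)>2)[0]+1)
        print(145+i,[(P[i,s[0],:2].round(1),P[i,s[-1],:2].round(1),P[i,s,2].mean().round(1)) for s in sp])
c=p[140:265,270:400]; cv2.imwrite('pics/hc.png',cv2.resize(c,None,fx=4.5,fy=4.5,interpolation=cv2.INTER_CUBIC))
```

```text
z rows step5 cols step4
145 [10 10 12 11 12 12 11 49 49 42 39 35 33 11 11 13 12 11  0  0  0  0  0  0]
150 [11  9 12 10 13 11 13 56 87 83 82 77 75 72 10 12 10 12  0  0  1  0  1 -2]
155 [ 12  12  10  10  12 455 124 122  99 118 115 112 109 107 104  11  12   9   0   1   0   1   0  -1]
160 [ 10  11  11  12  10 455 137 137 138 138 137 138 137 138 134 132 130 127 125 123   0   0   0  -1]
165 [ 11  12  11  12  11 132 138 137 138 137 138 137 138 138 138 138 138 136 135 136 138  -1   0  -1]
170 [ 11  11  13  11  12 138 137 136 137 137 137 138 136 138 139 137 136 138 136 137   0   0   2   2]
175 [ 11  11  11  11  12 137 137 136 137 137 137 137 137 137 137 137 137 455 137 138  -1   0   0   0]
180 [ 11  11  11  12  12 138 137 139 137 136 137 139 137 138 138 137 136 137 138 137   0  -1   0  -1]
185 [ 10  12  11  10  12 137 138 138 137 137 137 137 137 137 138 137 138 138 136 136   0   0  -1   0]
190 [ 11  12  11  11 122 130 130 138 139 137 136 137 136 137 137 137 138 138 137 136   0   0   0   0]
195 [ 11  12  11  10 127 130 130 129 130  11  11  11  12  11 128 129 128 130 130   0   0   0   0   0]
20
[... 2748 characters left out ...]
553.4, -419.3]), np.float64(130.9))]
235 [(array([ 549.4, -364.7]), array([ 549.7, -380.2]), np.float64(134.7)), (array([ 547.2, -402.7]), array([ 549.5, -418.4]), np.float64(134.5))]
241 [(array([ 539.7, -368.3]), array([ 540.1, -376.2]), np.float64(128.8)), (array([ 542.5, -403.3]), array([ 543.8, -417.4]), np.float64(134.7))]
247 [(array([ 533.3, -363.3]), array([ 534. , -370.3]), np.float64(129.2)), (array([ 534.9, -407.1]), array([ 534.7, -412.2]), np.float64(130.0))]
253 [(array([ 527.7, -361.3]), array([ 527.6, -365.3]), np.float64(129.5)), (array([ 527.3, -411.9]), array([ 528. , -415.7]), np.float64(129.8))]
259 [(array([ 520.4, -415.5]), array([ 520.4, -415.5]), np.float64(128.3))]
```

View pics/hc.png

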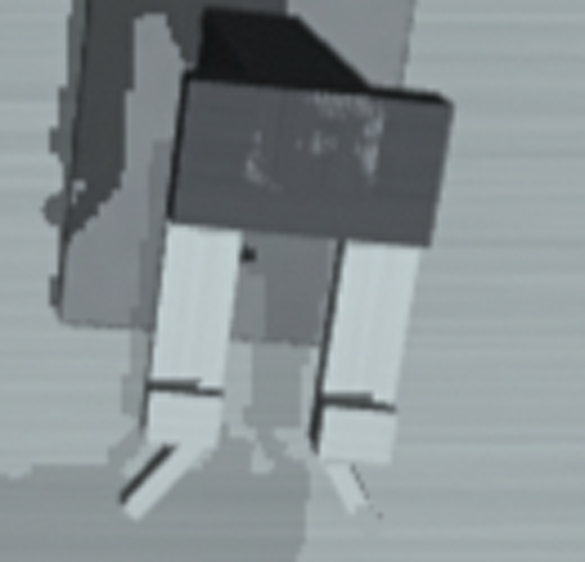

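Emit:
jog_arm --rows '[[[-10, -340, 15], [0, 0, 0]], [[-10, -340, 15], [0, 0, 0]], [[-10, -340, 15], [0, 0, 0]], [[-10, -340, 15], [0, 0, 0]], [[-10, -340, 15], [0, 0, 0]], [[-10, -340, 15], [0, 0, 0]], [[-10, -340, 15], [0, 0, 0]], [[-10, -340, 15], [0, 0, 0]], [[-10, -340, 15], [0, 0, 0]]]'

```text
time: 2.35
tool_pos: [591.1, -7.0, 301.6]
tcp_rot: [180.0, -0.1, 0.0]
ft_force: [-0.4, -0.7, 0.3]
finger_gap: 85.3
grip_force: 0.0
```

Run:
```python
from h import *
np.set_printoptions(precision=1,suppress=True,linewidth=250)
p,d,T=wrist('w2')
s=r.sense(); print(s['time'],s['tool_pos'],s['tcp_rot'])
v,u=np.mgrid[0:420,0:560]; uv=np.c_[u.ravel(),v.ravel()]
P=depthpt('wrist',uv,d,T).reshape(420,560,3); np.save('w2P',P)
m=(P[...,2]>60)&(P[...,2]<135)&(abs(P[...,1]+20)<70)&(abs(P[...,0]-505)<60)
print(np.where(m.any(0))[0][[0,-1]],np.where(m.any(1))[0][[0,-1]])
Q=P[m]; print(Q.min(0),Q.max(0),len(Q))
```

```text
2.4 [591.3  -7.9 301.4] [180.   -0.1  -0.1]
[258 318] [226 275]
[480.9 -47.2  60.1] [528.2  19.7 116.7] 1800
```

View pics/w2.png

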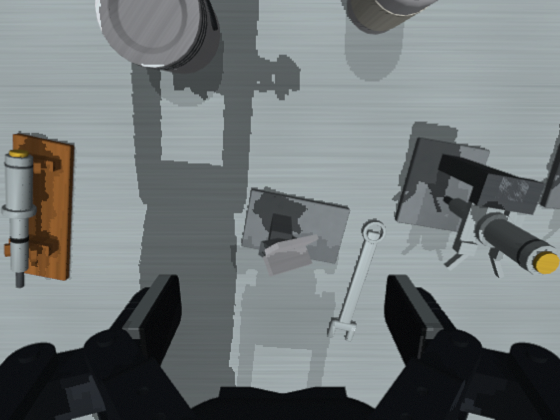

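The empty hanger has its seat at about (572,-394,130) with yaw about -5.6°. The slot width (22), stop height (138) and lip height (135) all match the description. In w2 the stand is at (290,252), and the injector in the wood is at (18,210) with its cap at (18,155).

Run:
```python
from h import *
np.set_printoptions(precision=1,suppress=True,linewidth=250)
P=np.load('w2P.npy')
for i in range(205,285,5): print(i,P[i,244:352:4,2].astype(int))
for i in (230,240,250,260,270): print(i,P[i,256:322:8,:2].round(0).tolist())
p=cv2.imread('pics/w2.png'); cv2.imwrite('pics/sc.png',cv2.resize(p[180:285,230:360],None,fx=5.5,fy=5.5,interpolation=cv2.INTER_CUBIC))
# orange saddle & injector line
f=np.load('w2.npz')
m=(P[...,2]>40)&(P[...,1]>200)&(P[...,2]<80)
Q=P[m]; print('inj',len(Q),Q.min(0),Q.max(0),Q.mean(0))
```

```text
205 [ 0 -1 10  9 10 10 10 10 10  9 10  7 10 10  9 10  9  8  9  9  6  8  7  5  0  0  0]
210 [-2  8  8 10  9 10 10  9  8  9  8  9  9  8  8 10  9  9  8  9  9  8  8 11 10 10 10]
215 [  0  10   9   9  10  10  10  10  17  15   9   8   8  10   9  10   9   9   9   9   9   9   9  10   9 444   7]
220 [-1 10  9  9  9  9  9 36 36 34 31 27  9 10  8  8  8  9 10 11  9  9  9  8  9  8  0]
225 [ 0  8  9  9  9  9  9 55 52 51 47 46  8 10  9  9 11  9  9  8  9  9  9  9  8  9 -1]
230 [10  9 10 10  8  9 10 70 68 65 64 61  8  9 10 11 10  9  9  9  9  8  9  8 11  6  0]
235 [ 9  9 10  7 10 10  9 71 71 71 71 70 57  9  9  9  9 75 69 10 11 10  9  9  9  0  0]
240 [ 10  10   9  10   8  86  84  82  80  79  75 102  98  94  91  87  84  78  10   9   8  10  10  10  10   0   0]
245 [  9   9   8   9  91  95  98 109 113 113 109 107  98  89  76  63  11   8   8   8   9   9   8  10   0   0   0]
250 [  0   0   1   0  92  96 106 111 107  97  87  82  78  74  72  66   8   9  10   9  10   9   8   9  -1  -1   0]
255 [  0   0   0   0  93  98 104 100  98  94  91  86  82  79  76  71  68   9  10   8   9  12   9  10  -1   0  -1]
260 [  1
[... 623 characters left out ...]
-25.0], [501.0, -35.0], [500.0, -46.0], [500.0, -56.0]]
240 [[487.0, 28.0], [519.0, 13.0], [517.0, 5.0], [516.0, -4.0], [525.0, -13.0], [522.0, -21.0], [519.0, -30.0], [515.0, -40.0], [486.0, -57.0]]
250 [[467.0, 29.0], [511.0, 13.0], [518.0, 4.0], [512.0, -4.0], [505.0, -13.0], [501.0, -22.0], [497.0, -32.0], [472.0, -47.0], [472.0, -57.0]]
260 [[452.0, 30.0], [504.0, 13.0], [504.0, 4.0], [501.0, -4.0], [497.0, -13.0], [494.0, -22.0], [489.0, -32.0], [452.0, -48.0], [457.0, -58.0]]
270 [[437.0, 30.0], [437.0, 19.0], [496.0, 4.0], [493.0, -4.0], [490.0, -13.0], [437.0, -26.0], [437.0, -37.0], [437.0, -48.0], [437.0, -59.0]]
inj 3281 [438.7 271.2  40.1] [612.1 333.7  68. ] [541.2 298.   55.9]
```

View pics/sc.png

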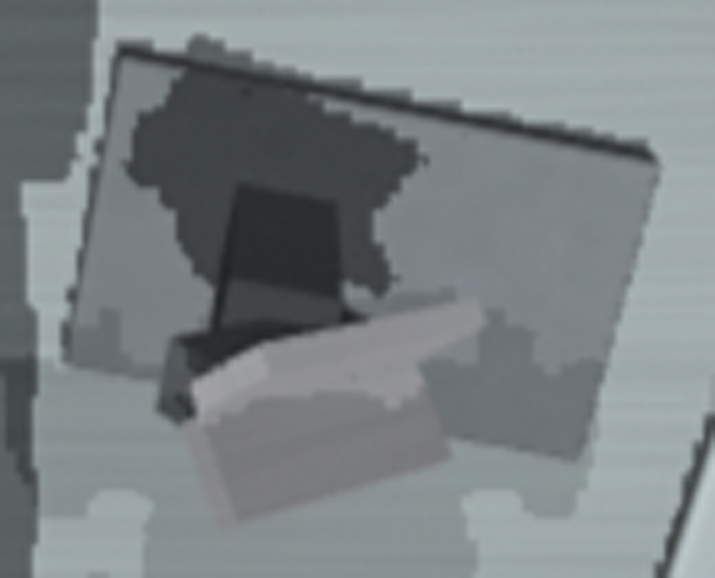

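Emit:
jog_arm --rows '[[[-30, -305, 20], [0, 0, 0]], [[-30, -305, 20], [0, 0, 0]], [[-30, -305, 20], [0, 0, 0]], [[-30, -305, 20], [0, 0, 0]], [[-30, -305, 20], [0, 0, 0]], [[-30, -305, 20], [0, 0, 0]], [[-30, -305, 20], [0, 0, 0]], [[-30, -305, 20], [0, 0, 0]]]'

```text
time: 3.2
tool_pos: [562.1, 297.9, 280.3]
tcp_rot: [180.0, 0.0, 0.0]
ft_force: [1.3, -1.3, -0.8]
finger_gap: 85.5
grip_force: 0.0
```

Run:
```python
from h import *
np.set_printoptions(precision=3,suppress=True,linewidth=200)
f=np.load('w2.npz')
b=plane('wrist',[[251.8,188.2],[349.1,208.2]],9.5,f['T']); e=b[0]-b[1]; print('stand base yaw',np.degrees(np.arctan2(e[1],e[0])),b)
P=np.load('w2P.npy')
Q=P[232:278,256:322].reshape(-1,3); Q=Q[(Q[:,2]>60)&(Q[:,2]<118)]
rng=np.random.default_rng(0); pl=[]; R=Q
for _ in range(2):
    best=None
    for k in range(800):
        a=R[rng.choice(len(R),3,False)]; n=np.cross(a[1]-a[0],a[2]-a[0]); l=np.linalg.norm(n)
        if l<50: continue
        n/=l; m=abs((R-a[0])@n)<1.2
        if best is None or m.sum()>best.sum(): best=m
    I=R[best]; c=I.mean(0); n=np.linalg.svd(I-c)[2][2]; n*=np.sign(n[2]); pl.append((n,c)); print('plane',n,c,len(I)); R=R[~best]
dr=np.cross(pl[0][0],pl[1][0]); dr/=np.linalg.norm(dr); dr*=np.sign(dr[2]); print('line',dr,'dihedral cos',pl[0][0]@pl[1][0],'yaw',np.degrees(np.arctan2(dr[1],dr[0])))
x0=np.linalg.lstsq(np.array([pl[0][0],pl[1][0],dr]),np.array([pl[0][0]@pl[0][1],pl[1][0]@pl[1][1],dr@Q.mean(0)]),rcond=None)[0]
bis=pl[0][0]+pl[1][0]; bis/=np.linalg.norm(bis); ax=x0+bis*12.73
print('axis pt',ax,'open',bis); s=(Q-x0)@dr; h=(Q-x0)@bis
k=(h>1)&(h<17); print('s range',np.percentile(s[k],[0,1,5,95,99,100]))
for S in np.percentile(s[k],[99,100]): print('seat',ax+dr*S)
# injector
p,d,T=wrist('w3'); v,u=np.mgrid[0:420,0:560]; uv=np.c_[u.ravel(),v.ravel()]
s=r.sense(); print(s['time'],s['tool_pos'])
P=depthpt('wrist',uv,d,T); hsv=cv2.cvtColor(p,cv2.COLOR_BGR2HSV).reshape(-1,3)
m=(P[:,2]>46)&(P[:,2]<75)&(abs(P[:,1]-300)<60)&(abs(P[:,0]-525)<110); 
m&=~((hsv[:,0]<14)&(hsv[:,1]>110))
Q=P[m]; c=Q.mean(0); w=np.linalg.svd(Q[:,:2]-c[:2],full_matrices=False)[2][0]; w*=np.sign(w[0])
t=(Q[:,:2]-c[:2])@w; q=(Q[:,:2]-c[:2])@np.array([-w[1],w[0]])
print('inj yaw',np.degrees(np.arctan2(w[1],w[0])),c,t.min(),t.max())
for a in np.arange(-110,110,5):
    k=(t>=a)&(t<a+5)
    if k.sum()>3: print(a,k.sum(),q[k].min().round(1),q[k].max().round(1),np.percentile(Q[k,2],95).round(1))
```

```text
stand base yaw 77.95414723227819 [[557.039  31.799   9.5  ]
 [530.435 -92.872   9.5  ]]
plane [ 0.591 -0.633  0.501] [499.078 -12.678  89.661] 892
plane [-0.763 -0.377  0.525] [515.513 -17.465  93.734] 241
line [0.144 0.693 0.706] dihedral cos 0.05135684992832288 yaw 78.28030344277248
axis pt [504.882 -16.23   96.76 ] open [-0.119 -0.697  0.708]
s range [-38.696 -37.499 -34.256  25.791  26.478  27.206]
seat [508.689   2.12  115.465]
seat [508.794   2.625 115.979]
3.25 [562.515 296.721 280.558]
inj yaw -12.40291791929821 [540.425 303.578  57.652] -102.37785183642578 72.40829947295583
-105 17 -4.4 4.1 53.7
-100 28 -4.5 3.7 54.9
-95 27 -4.7 4.2 54.6
-90 29 -4.3 4.1 54.6
-85 32 -4.5 4.1 54.9
-80 27 -8.8 7.5 59.2
-75 64 -9.2 8.6 59.0
-70 66 -9.0 8.7 58.9
-65 98 -19.9 18.8 58.8
-60 135 -19.9 19.5 58.5
-55 138 -20.0 19.3 58.5
-50 122 -19.4 19.1 58.4
-45 66 -8.8 8.6 59.0
-40 67 -9.6 8.7 59.4
-35 72 -9.1 8.9 59.4
-30 67 -9.2 8.5 58.7
-25 71 -9.3 8.4 58.9
-20 74 -9.4 8.3 59.3
-15 73 -9.1 8.5 58.7
-10 68 -9.3 8.6 59.3
-5 71 -16.8 15.5 66.5
0 148 -16.8 16.2 66.8
5 150 -16.3 15.8 64.2
10 108 -12.9 12.3 63.0
15 113 -13.1 12.3 63.3
20 113 -13.3 12.2 63.1
25 112 -12.7 12.4 63.0
30 116 -12.9 12.3 63.1
35 119 -13.2 12.3 63.0
40 119 -13.4 12.3 63.3
45 118 -15.9 14.3 63.1
50 134 -17.1 16.4 63.2
55 143 -17.9 16.4 63.4
60 128 -16.6 14.4 63.0
65 116 -12.7 11.7 62.8
70 52 -8.4 8.3 59.1
```

View pics/w3.png

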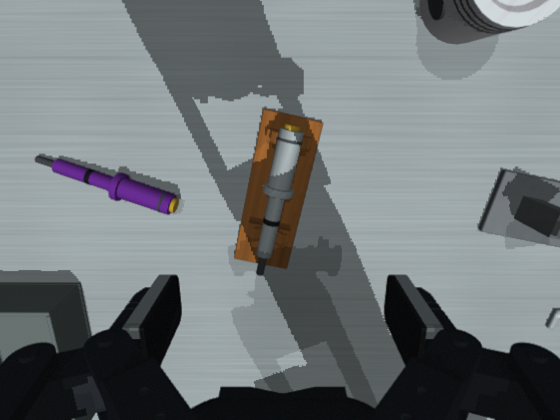

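The fits agree with the description:
- **Injector:** length 174.8 mm, collar diameter 33, axis height about 50.
- **Stand:** slope 45°, V angle 90°, seat height 115.

The w3 picture shows the steel injector at (275,200) in the wood and the purple look-alike at (110,185). Next I'll check that the wrist joints can reach the two tool orientations.

```bash
cat >> h.py <<'E'
def wr(j): # wrist model
    return (Ro.from_euler('ZYZYZ',[j[0],j[1]+j[2],j[3],j[4],j[5]+90],degrees=True)).as_matrix()
YS=78.1
sx=np.array([np.cos(np.radians(YS)),np.sin(np.radians(YS)),0]); ez=np.array([0,0,1.])
a=(sx+ez)/2**.5; op=(-sx+ez)/2**.5
seat=np.array([508.7,2.3,115.3])
E
python3 - <<'E'
from h import *
np.set_printoptions(precision=1,suppress=True,linewidth=200)
s=r.sense(); print(s['joint_pos'],'model-err',np.abs(wr(s['joint_pos'])-toolT()[:3,:3]).max())
def show(nm,x,z,g,th):
    R=np.c_[x,np.cross(z,x),z]; w=g-z*230; j1=np.degrees(np.arctan2(w[1],w[0]))
    A=Ro.from_euler('ZY',[j1,th],degrees=True).as_matrix().T@R
    e=Ro.from_matrix(A).as_euler('ZYZ',degrees=True)
    print(nm,'w',w,'j1',j1,'th',th,'j4,5,6',e[0],e[1],(e[2]-90+180)%360-180)
for th in(80,110):
    for sg in(1,-1):
        show(f'stand x={sg}a',sg*a,-op,seat+28*a,th)
        show(f'regrasp x={sg}op',sg*op,-a,seat+38*a,th)
    for yaw in(-90,0,90,180): show(f'hang yaw{yaw}',np.array([np.cos(np.radians(yaw)),np.sin(np.radians(yaw)),0]),-ez,np.array([572,-394,168.]),th)
    for yaw in(-12.4,167.6): show(f'pick yaw{yaw}',np.array([np.cos(np.radians(yaw)),np.sin(np.radians(yaw)),0]),-ez,np.array([565,298,50.]),th)
E
```

```text
Traceback (most recent call last):
  File "h.py", line 19, in wr
    return (Ro.from_euler('ZYZYZ',[j[0],j[1]+j[2],j[3],j[4],j[5]+90],degrees=True)).as_matrix()
            ~~~~~~~~~~~~~^^^^^^^^^^^^^^^^^^^^^^^^^^^^^^^^^^^^^^^^^^^^^^^^^^^^^^^^^
  File "scipy/spatial/transform/_rotation.pyx", line 1413, in scipy.spatial.transform._rotation.Rotation.from_euler
ValueError: Expected axis specification to be a non-empty string of upto 3 characters, got ZYZYZ
```

```bash
python3 - <<'E'
t=open('h.py').read()
t=t.replace("(Ro.from_euler('ZYZYZ',[j[0],j[1]+j[2],j[3],j[4],j[5]+90],degrees=True)).as_matrix()","(Ro.from_euler('ZYZ',[j[0],j[1]+j[2],j[3]],degrees=True)*Ro.from_euler('YZ',[j[4],j[5]+90],degrees=True)).as_matrix()")
open('h.py','w').write(t)
E
python3 - <<'E'
from h import *
np.set_printoptions(precision=1,suppress=True,linewidth=200)
s=r.sense(); print(s['joint_pos'],'model-err',np.abs(wr(s['joint_pos'])-toolT()[:3,:3]).max())
def show(nm,x,z,g,th):
    R=np.c_[x,np.cross(z,x),z]; w=g-z*230; j1=np.degrees(np.arctan2(w[1],w[0]))
    A=Ro.from_euler('ZY',[j1,th],degrees=True).as_matrix().T@R
    e=Ro.from_matrix(A).as_euler('ZYZ',degrees=True)
    print(nm,'w',w,'j1',j1.round(),'th',th,'j4,5,6',e[0].round(),e[1].round(),round((e[2]-90+180)%360-180))
for th in(80,110):
    for sg in(1,-1):
        show(f'stand x={sg}a',sg*a,-op,seat+28*a,th)
        show(f'regrasp x={sg}op',sg*op,-a,seat+38*a,th)
    for yaw in(-90,0,90,180): show(f'hang yaw{yaw}',np.array([np.cos(np.radians(yaw)),np.sin(np.radians(yaw)),0]),-ez,np.array([572,-394,168.]),th)
    for yaw in(-12.4,167.6): show(f'pick yaw{yaw}',np.array([np.cos(np.radians(yaw)),np.sin(np.radians(yaw)),0]),-ez,np.array([565,298,50.]),th)
E
```

```text
[ 23.2  12.2  74.9  -0.   92.9 113.3] model-err 6.468350161048519e-16
stand x=1a w [ 479.2 -137.5  297.7] j1 -16.0 th 80 j4,5,6 46.0 100.0 4
regrasp x=1op w [547.8 187.7 304.8] j1 19.0 th 80 j4,5,6 -44.0 119.0 -165
stand x=-1a w [ 479.2 -137.5  297.7] j1 -16.0 th 80 j4,5,6 46.0 100.0 -176
regrasp x=-1op w [547.8 187.7 304.8] j1 19.0 th 80 j4,5,6 -44.0 119.0 15
hang yaw-90 w [ 572. -394.  398.] j1 -35.0 th 80 j4,5,6 0.0 100.0 145
hang yaw0 w [ 572. -394.  398.] j1 -35.0 th 80 j4,5,6 0.0 100.0 55
hang yaw90 w [ 572. -394.  398.] j1 -35.0 th 80 j4,5,6 0.0 100.0 -35
hang yaw180 w [ 572. -394.  398.] j1 -35.0 th 80 j4,5,6 0.0 100.0 -125
pick yaw-12.4 w [565. 298. 280.] j1 28.0 th 80 j4,5,6 -0.0 100.0 130
pick yaw167.6 w [565. 298. 280.] j1 28.0 th 80 j4,5,6 0.0 100.0 -50
stand x=1a w [ 479.2 -137.5  297.7] j1 -16.0 th 110 j4,5,6 46.0 79.0 -17
regrasp x=1op w [547.8 187.7 304.8] j1 19.0 th 110 j4,5,6 -38.0 96.0 -144
stand x=-1a w [ 479.2 -137.5  297.7] j1 -16.0 th 110 j4,5,6 46.0 79.0 163
regrasp x=-1op w [547.8 187.7 304.8] j1 19.0 th 110 j4,5,6 -38.0 96.0 36
hang yaw-90 w [ 572. -394.  398.] j1 -35.0 th 110 j4,5,6 0.0 70.0 145
hang yaw0 w [ 572. -394.  398.] j1 -35.0 th 110 j4,5,6 0.0 70.0 55
hang yaw90 w [ 572. -394.  398.] j1 -35.0 th 110 j4,5,6 0.0 70.0 -35
hang yaw180 w [ 572. -394.  398.] j1 -35.0 th 110 j4,5,6 -0.0 70.0 -125
pick yaw-12.4 w [565. 298. 280.] j1 28.0 th 110 j4,5,6 0.0 70.0 130
pick yaw167.6 w [565. 298. 280.] j1 28.0 th 110 j4,5,6 0.0 70.0 -50
```

The model matches the joints exactly, and the plan stays within range: pick with tool x along the injector, tilt 45° into the stand, then turn -90° about tool y and regrasp end-on.

Emit:
jog_arm --rows '[[[3, 0, 40], [0, 0, 0.108]], [[3, 0, 80], [0, 0, 0.216]], [[3, 0, 130], [0, 0, 0.216]], [[3, 0, 180], [0, 0, 0.216]], [[3, 0, 220], [0, 0, 0.216]], [[3, 0, 240], [0, 0, 0.216]], [[3, 0, 250], [0, 0, 0.216]], [[3, 0, 250], [0, 0, 0.216]], [[3, 0, 250], [0, 0, 0.216]]]' --grip 85

```text
time: 4.15
tool_pos: [566.6, 297.6, 32.5]
tcp_rot: [-179.9, -0.1, -12.5]
ft_force: [-0.9, 0.5, 1.3]
finger_gap: 84.5
grip_force: 0.0
```

Run:
```python
from h import *
s=r.sense(); print(s['joint_pos'],s['tool_pos'],s['tcp_rot']); print(toolT()[:3,:3].T@(np.array([565.1,297.7,30.5])-s['tool_pos']))
```

```text
[ 2.31262724e+01  2.30850219e+01  8.84336794e+01 -9.46618125e-03
  6.83328472e+01  1.25604277e+02] [566.55180946 297.57489779  32.54900895] [-1.79920734e+02 -1.25826213e-01 -1.24746078e+01]
[-1.44905415  0.19428224  2.04556482]
```

Emit:
jog_arm --rows '[[[-1, 0, 2], [0, 0, 0]], [[-1, 0, 2], [0, 0, 0]], [[-1, 0, 2], [0, 0, 0]], [[-1, 0, 2], [0, 0, 0]], [[-1, 0, 2], [0, 0, 0]], [[-1, 0, 2], [0, 0, 0]], [[-1, 0, 2], [0, 0, 0]], [[-1, 0, 2], [0, 0, 0]]]' --grip 10 --force 70

```text
time: 4.95
tool_pos: [564.0, 297.8, 29.4]
tcp_rot: [179.9, -0.0, -12.4]
ft_force: [-2.7, -5.6, 4.7]
finger_gap: 23.8
grip_force: 68.3
```

Emit:
jog_arm --rows '[[[0, 0, -10], [0, 0, 0]], [[0, 0, -30], [0, 0, 0]], [[0, 0, -70], [0, 0, 0]], [[0, 0, -110], [0, 0, 0]], [[0, 0, -150], [0, 0, 0]], [[0, 0, -190], [0, 0, 0]], [[0, 0, -220], [0, 0, 0]], [[0, 0, -220], [0, 0, 0]]]'

```text
time: 5.75
tool_pos: [566.1, 299.7, 255.2]
tcp_rot: [-179.7, -0.4, -12.4]
ft_force: [1.5, -0.1, -4.2]
finger_gap: 24.2
grip_force: 69.5
```

```bash
cat >> h.py <<'E'
def inhand(name):
    """injector axis in tool coordinates from the wrist depth image (held between pads)"""
    Tt=toolT(); p,d,T=wrist(name); v,u=np.mgrid[0:420,0:560]; uv=np.c_[u.ravel(),v.ravel()]
    P=depthpt('wrist',uv,d,T); ok=d.ravel()>0; q=(P-Tt[:3,3])@Tt[:3,:3]
    return p,q,ok
def delta(x,z,tcp):
    """shift and rotvec in tool axes to reach TCP pose"""
    Tt=toolT(); z=z/np.linalg.norm(z); x=x-z*(x@z); x/=np.linalg.norm(x); R=np.c_[x,np.cross(z,x),z]
    print('shift',(Tt[:3,:3].T@(tcp-Tt[:3,3])).round(1),'turn',Ro.from_matrix(Tt[:3,:3].T@R).as_rotvec().round(4))
E
python3 - <<'E'
from h import *
np.set_printoptions(precision=1,suppress=True,linewidth=200)
s=r.sense(); print(s['time'],s['tool_pos'],s['tcp_rot'],s['joint_pos'],s['ft_force'],s['finger_gap'])
p,q,ok=inhand('w4')
m=ok&(abs(q[:,1])<25)&(abs(q[:,2]+19)<30)&(q[:,0]<70)&(q[:,0]>-160)
Q=q[m]
for t in np.arange(-150,70,8):
    k=(Q[:,0]>=t)&(Q[:,0]<t+8)
    if k.sum()>5: print(t,k.sum(),Q[k].min(0)[1:],Q[k].max(0)[1:],np.percentile(Q[k,2],5))
E
```

```text
5.75 [566.1 299.7 255.2] [-179.7   -0.4  -12.4] [ 23.3  12.7  76.9   0.   89.8 125.7] [ 1.5 -0.1 -4.2] 24.203169939099606
-46 30 [ -9.1 -25.8] [  8.8 -19.1] -25.197740071288727
-38 103 [ -7.5 -29.5] [  6.7 -24.7] -29.094493068109745
-30 808 [-16.8 -37.9] [ 15.9 -24. ] -36.783756738031286
-22 1783 [-16.1 -37.9] [ 15.6 -19. ] -36.34974317965243
-14 1321 [-14.5 -49. ] [ 14.  -23.8] -37.898704214099894
-6 1623 [-14.4 -47.6] [ 13.9 -23.7] -44.5978972648552
2 2645 [-25.  -46.3] [25.  -5.8] -38.542215190939615
10 3847 [-25. -49.] [25.  -3.5] -47.61995076009727
18 1367 [-13.  -34.8] [ 12.1 -19.3] -33.67211569345592
26 1483 [-13.3 -35.2] [ 12.8 -19.5] -34.05438421275628
34 1568 [-13.  -34.8] [ 12.8 -18.9] -33.960283070803364
42 1731 [-12.6 -35.5] [ 12.4 -13. ] -32.277829053244105
```

Run:
```python
from h import *
np.set_printoptions(precision=2,suppress=True,linewidth=200)
f=np.load('w4.npz'); d=f['d']; Tc=r.camera_params('wrist')['tool_from_camera']
v,u=np.mgrid[0:420,0:560]; uv=np.c_[u.ravel(),v.ravel()]; q=depthpt('wrist',uv,d,Tc)
k=(abs(q[:,1])<3)&(q[:,2]<-10)&(q[:,2]>-45)
Q=q[k]
for t in range(-60,60,2):
    m=(Q[:,0]>=t)&(Q[:,0]<t+2)
    if m.sum(): print(t,m.sum(),np.median(Q[m,2]).round(1),end=' | ')
c=(q[:,2]<-22)&(q[:,2]>-45)&(abs(q[:,1])>14.2)&(abs(q[:,1])<18)&(q[:,0]<-10); print('\ncollar x',np.percentile(q[c,0],[0,2,50,98,100]))
```

```text
-38 29 -28.1 | -36 20 -28.6 | -30 2 -35.3 | -28 38 -36.3 | -26 64 -36.5 | -24 62 -36.5 | -22 94 -36.4 | -20 165 -34.6 | -18 67 -32.7 | -16 66 -32.6 | -14 69 -32.6 | -12 78 -32.6 | -10 68 -32.5 | -8 82 -32.7 | -6 68 -32.8 | -4 81 -32.9 | -2 75 -32.8 | 0 89 -32.7 | 2 73 -32.7 | 4 85 -32.8 | 6 81 -32.9 | 8 84 -32.9 | 10 80 -33.0 | 12 82 -33.0 | 14 93 -33.0 | 16 83 -33.1 | 18 87 -33.1 | 20 85 -33.1 | 22 89 -33.2 | 24 88 -33.2 | 26 95 -33.2 | 28 89 -33.1 | 30 87 -33.7 | 32 110 -33.7 | 34 106 -33.3 | 36 105 -33.4 | 38 111 -33.4 | 40 105 -33.4 | 42 174 -30.7 | 44 103 -29.4 | 46 276 -25.6 | 48 17 -19.4 | 
collar x [-26.73 -26.52 -23.51 -19.7  -11.04]
```

The injector lies straight in the grip, with its collar underside at tool x -28 and its axis at tool z about -19.5. Now I'll work out the pre-pose above the stand.

```bash
cat >> h.py <<'E'
coll=np.array([-28,-0.3,-19.4])
def standpose(off_a,off_op):
    z=-op; x=a-0.014*op; x/=np.linalg.norm(x); y=np.cross(z,x); y/=np.linalg.norm(y); z=np.cross(x,y)
    R=np.c_[x,y,z]; delta(x,z,seat+off_a*a+off_op*op-R@coll)
E
python3 - <<'E'
from h import *
standpose(6,110)
E
```

```text
shift [  9.  342.1  47.4] turn [ 0.6068  0.5956 -1.4922]
```

Emit:
jog_arm --rows '[[[1, 28, 4], [0.051, 0.05, -0.124]], [[2, 57, 8], [0.101, 0.099, -0.249]], [[2, 86, 12], [0.152, 0.149, -0.373]], [[3, 114, 16], [0.202, 0.199, -0.497]], [[4, 143, 20], [0.253, 0.248, -0.622]], [[4, 171, 24], [0.303, 0.298, -0.746]], [[5, 200, 28], [0.354, 0.347, -0.87]], [[6, 228, 32], [0.405, 0.397, -0.995]], [[7, 257, 36], [0.455, 0.447, -1.119]], [[8, 285, 40], [0.506, 0.496, -1.244]]]'

```text
time: 6.8
tool_pos: [509.7, 24.1, 206.2]
tcp_rot: [-171.0, -33.0, 50.5]
ft_force: [1.2, -0.7, -5.9]
finger_gap: 24.1
grip_force: 69.7
```

Run:
```python
from h import *
s=r.sense(); print(s['time'],s['tool_pos'],s['tcp_rot'],s['joint_pos'].round(),s['finger_gap'])
standpose(6,110)
```

```text
6.8 [509.70617428  24.10378832 206.20483026] [-171.00911657  -33.04828813   50.4861718 ] [-27. -12. 113.  34.  83.   4.] 24.11951174622551
shift [-46.   27.4 -30.7] turn [ 0.1467  0.1602 -0.3898]
```

Emit:
jog_arm --rows '[[[-15, 9, -10], [0.05, 0.053, -0.13]], [[-30, 18, -20], [0.1, 0.107, -0.26]], [[-46, 27.4, -30.7], [0.1467, 0.1602, -0.3898]], [[-46, 27.4, -30.7], [0.1467, 0.1602, -0.3898]], [[-46, 27.4, -30.7], [0.1467, 0.1602, -0.3898]], [[-46, 27.4, -30.7], [0.1467, 0.1602, -0.3898]]]'

```text
time: 7.4
tool_pos: [502.0, -35.5, 204.9]
tcp_rot: [-179.9, -44.1, 77.7]
ft_force: [-0.5, 0.9, -4.3]
finger_gap: 24.0
grip_force: 69.8
```

Run:
```python
from h import *
np.set_printoptions(precision=2,suppress=True)
s=r.sense(); print(s['time'],s['tool_pos'],s['joint_pos'].round(),s['ft_force'])
standpose(6,0); standpose(0,0)
# check trough fit again from this wrist view, in tool axes
p,d,T=wrist('w5')
v,u=np.mgrid[0:420,0:560]; uv=np.c_[u.ravel(),v.ravel()]; P=depthpt('wrist',uv,d,T)
rel=P-seat; A=rel@a; O=rel@op; Y=rel@np.cross(ez,sx)
m=(d.ravel()>0)&(A>-70)&(A<10)&(abs(Y)<25)&(O>-30)&(O<25); print('pts',m.sum())
for t in range(-66,8,6):
    k=m&(A>=t)&(A<t+6)
    if k.sum()>20:
        h=O[k]>np.percentile(O[k],97)-1
        print(t,k.sum(),'Y',np.percentile(Y[k],[1,99]),'O',np.percentile(O[k],[2,50,98]))
```

```text
7.4 [501.95 -35.52 204.9 ] [-38.   3. 104.  39.  95. -30.] [-0.45  0.93 -4.33]
shift [ -0.7  -1.1 110.3] turn [ 0.  0. -0.]
shift [ -6.7  -1.1 110.4] turn [ 0.  0. -0.]
pts 0
```

View pics/w5.png

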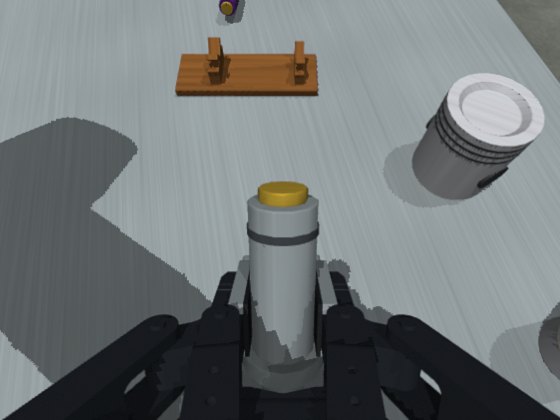

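The injector is well held (cap at (283,192)) and the saddle is empty. I'll descend into the V, slowly at the end.

Emit:
jog_arm --rows '[[[0, -1, 25], [0, 0, 0]], [[0, -1, 50], [0, 0, 0]], [[0, -1, 75], [0, 0, 0]], [[0, -1, 90], [0, 0, 0]], [[0, -1, 96], [0, 0, 0]], [[0, -1, 100], [0, 0, 0]], [[0, -1, 103], [0, 0, 0]], [[0, -1, 106], [0, 0, 0]], [[0, -1, 106], [0, 0, 0]]]'

```text
time: 8.35
tool_pos: [517.3, 35.4, 130.0]
tcp_rot: [179.9, -44.0, 78.0]
ft_force: [-0.6, 0.3, -4.4]
finger_gap: 24.3
grip_force: 69.8
```

Run:
```python
from h import *
s=r.sense(); print(s['time'],s['tool_pos'],s['tcp_rot'],s['ft_force'])
standpose(6,0)
```

```text
8.35 [517.3035988   35.42061748 129.97714171] [179.87648224 -44.04372193  77.96361424] [-0.55269201  0.28978483 -4.38885409]
shift [-0.7 -1.3  6. ] turn [ 0.0038  0.0027 -0.0017]
```

Emit:
jog_arm --rows '[[[0, -1, 2], [0, 0, 0]], [[0, -1, 4], [0, 0, 0]], [[0, -1, 5], [0, 0, 0]], [[0, -1, 5], [0, 0, 0]]]'

```text
time: 8.75
tool_pos: [516.8, 39.4, 126.1]
tcp_rot: [179.9, -44.1, 78.0]
ft_force: [1.1, -0.2, -5.6]
finger_gap: 24.3
grip_force: 69.8
```

Emit:
jog_arm --rows '[[[-2, 0, 0], [0, 0, 0]], [[-4, 0, 0], [0, 0, 0]], [[-5, 0, 0], [0, 0, 0]], [[-5, 0, 0], [0, 0, 0]]]'

```text
time: 9.15
tool_pos: [516.0, 35.7, 122.6]
tcp_rot: [179.9, -44.1, 77.9]
ft_force: [-0.0, 0.4, -5.5]
finger_gap: 24.2
grip_force: 69.8
```

Run:
```python
from h import *
s=r.sense(); print(s['time'],s['tool_pos'],s['ft_force'],toolT()[:3,:3].T@s['ft_force'])
standpose(0,0)
```

```text
9.15 [516.0333286   35.66432786 122.55687631] [-0.02963762  0.36218988 -5.48569843] [-3.56433271 -0.11000627  4.18430138]
shift [-1.5  0.   0.8] turn [ 0.0032  0.0025 -0.002 ]
```

Emit:
jog_arm --rows '[[[0, 0, 1], [0, 0, 0]], [[0, 0, 1.5], [0, 0, 0]], [[0, 0, 1.5], [0, 0, 0]]]'

```text
time: 9.45
tool_pos: [516.4, 36.8, 121.8]
tcp_rot: [179.9, -44.0, 78.0]
ft_force: [-1.0, -2.2, -2.9]
finger_gap: 24.3
grip_force: 69.9
```

Emit:
jog_arm --rows '[[[-1, 0, 0], [0, 0, 0]], [[-1.5, 0, 0], [0, 0, 0]], [[-1.5, 0, 0], [0, 0, 0]]]'

```text
time: 9.75
tool_pos: [516.0, 35.9, 120.6]
tcp_rot: [179.9, -44.1, 78.0]
ft_force: [-1.3, -0.2, -3.6]
finger_gap: 24.2
grip_force: 69.9
```

Run:
```python
from h import *
s=r.sense(); print(s['time'],s['tool_pos'],s['ft_force'],toolT()[:3,:3].T@s['ft_force'])
standpose(0,0)
```

```text
9.75 [515.95694032  35.85437701 120.59104312] [-1.31008823 -0.17551191 -3.62633035] [-2.84163902 -1.24751061  2.29482295]
shift [-0.3  0.1 -0.7] turn [ 0.0029  0.0023 -0.0017]
```

Emit:
jog_arm --rows '[[[-1, 0, 0.5], [0, 0, 0]], [[-1.5, 0, 0.5], [0, 0, 0]], [[-1.5, 0, 0.5], [0, 0, 0]]]'

```text
time: 10.05
tool_pos: [515.9, 35.2, 119.5]
tcp_rot: [179.9, -44.1, 78.0]
ft_force: [-4.6, 0.5, 2.3]
finger_gap: 24.2
grip_force: 70.2
```

Run:
```python
from h import *
s=r.sense(); print(s['time'],s['tool_pos'],s['ft_force'],toolT()[:3,:3].T@s['ft_force'])
standpose(0,0)
```

```text
10.05 [515.85785951  35.19415209 119.4616828 ] [-4.59345659  0.50916876  2.28784828] [ 1.26205403 -4.59593921 -1.96924057]
shift [ 1.   0.1 -1.1] turn [ 0.0029  0.0021 -0.0015]
```

Both trough contact and collar contact are felt, so I'll let go.

Emit:
jog_arm --rows '[[[0, 0, 0], [0, 0, 0]], [[0, 0, 0], [0, 0, 0]], [[0, 0, 0], [0, 0, 0]], [[0, 0, 0], [0, 0, 0]], [[0, 0, 0], [0, 0, 0]]]' --grip 36

```text
time: 10.55
tool_pos: [516.1, 35.0, 119.3]
tcp_rot: [179.9, -44.0, 78.0]
ft_force: [0.2, 0.1, 0.5]
finger_gap: 35.8
grip_force: 0.0
```

Emit:
jog_arm --rows '[[[0, 0, 0], [0, 0, 0]], [[0, 0, 0], [0, 0, 0]], [[0, 0, 0], [0, 0, 0]], [[0, 0, 0], [0, 0, 0]], [[0, 0, 0], [0, 0, 0]]]' --grip 80

```text
time: 11.05
tool_pos: [516.0, 35.1, 119.2]
tcp_rot: [179.9, -44.1, 78.0]
ft_force: [-0.1, -0.4, -0.2]
finger_gap: 80.0
grip_force: 0.0
```

Emit:
jog_arm --rows '[[[0, 0, -15], [0, 0, 0]], [[0, 0, -45], [0, 0, 0]], [[0, 0, -90], [0, 0, 0]], [[0, 0, -130], [0, 0, 0]], [[0, 0, -150], [0, 0, 0]], [[0, 0, -150], [0, 0, 0]]]'

```text
time: 11.65
tool_pos: [495.0, -70.2, 230.3]
tcp_rot: [179.5, -43.9, 78.1]
ft_force: [0.3, -0.3, 0.7]
finger_gap: 80.0
grip_force: 0.0
```

Run:
```python
from h import *
np.set_printoptions(precision=1,suppress=True)
s=r.sense(); print(s['time'],s['tool_pos'],s['tcp_rot'],s['finger_gap'])
p,d=r.snapshot('top'); v,u=np.mgrid[180:290,230:340]; uv=np.c_[u.ravel(),v.ravel()]
P=depthpt('top',uv,d); rel=P-seat; A=rel@a;O=rel@op;Y=rel@np.cross(ez,sx)
m=(P[:,2]<200)&(A>-5)&(A<90)&(abs(Y)<30)&(abs(O)<30); print(m.sum())
for t in range(-5,90,5):
    k=m&(A>=t)&(A<t+5)
    if k.sum(): print(t,k.sum(),'Y',Y[k].min(),Y[k].max(),'O',O[k].min(),O[k].max())
p,d,T=wrist('w6')
```

```text
11.65 [495.  -70.2 230.3] [179.5 -43.9  78.1] 79.9901927959484
227
-5 4 Y -18.054664803455086 18.8166668348917 O 0.7421603092949006 3.225983629014537
0 18 Y -14.160576044887154 19.591097960162575 O 3.7400234724136543 17.559659834163906
5 27 Y -16.327158306155706 15.196907943831322 O -0.7349975170112407 21.29476416659576
10 10 Y -11.848315645201314 14.034445846370938 O -0.7981669193345159 14.806469325758526
15 14 Y -10.916113527759155 12.536598448054246 O 6.816753771814012 15.575313554067705
20 7 Y -12.403842440889951 10.461621579763616 O 3.2970285225227505 13.876035874607405
25 12 Y -9.96820520221981 11.895946003371062 O 7.0450509366404255 14.439863217719918
30 11 Y -11.519705192156007 13.192749278986113 O 1.487717999762108 14.153412498126931
35 13 Y -10.494752035213555 10.54090033734953 O 7.242785978776586 15.706566838455863
40 10 Y -12.014843741581306 11.96315349809495 O 4.396404908953035 17.196674229200543
45 13 Y -11.033039199822527 13.221064168563561 O -0.12812765789612102 16.29207285563263
50 11 Y -8.1355278385138 7.279392305121085 O 10.135256221198764 15.431230634261997
55 9 Y -11.719365923252852 11.445910867138213 O 3.9542155358212523 13.175636009443396
60 13 Y -8.537241482097222 13.308520043713727 O 0.44175230972762497 18.01792628330301
65 23 Y -12.470073281649185 11.913644061036278 O -6.800725846989629 15.447889010579667
70 24 Y -11.627369487687192 10.765566387555419 O -7.68653786353745 14.049419832770631
75 8 Y -7.409638723370418 7.1704495765107765 O -1.252045385815999 7.86233531700402
```

View pics/w6.png

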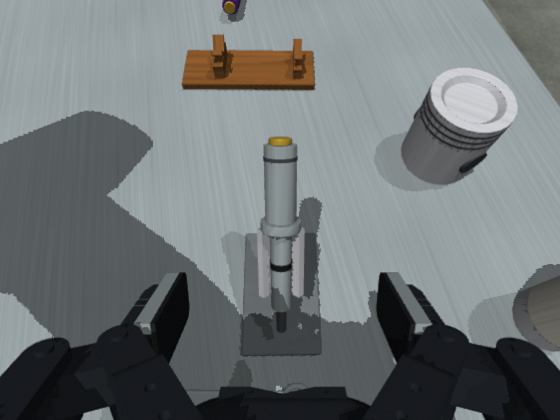

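The injector lies in the V, collar at the trough top (281,227), axis straight. I'll measure its axis from this view and plan the end-on regrasp.

Run:
```python
from h import *
np.set_printoptions(precision=2,suppress=True)
f=np.load('w6.npz'); d=f['d'];T=f['T']; v,u=np.mgrid[0:420,0:560]; uv=np.c_[u.ravel(),v.ravel()]
P=depthpt('wrist',uv,d,T); rel=P-seat; A=rel@a;O=rel@op;Y=rel@np.cross(ez,sx)
m=(d.ravel()>0)&(A>-60)&(A<90)&(abs(Y)<25)&(O>-5)&(O<30)
for t in list(range(-2,84,4)):
    k=m&(A>=t)&(A<t+4)
    if k.sum()>5: print(t,k.sum(),'Y',Y[k].min(),Y[k].max(),'O98',np.percentile(O[k],98))
delta(sx,-ez,np.array([513.,25,310])) ; delta(-op,-a,seat+120*a)
```

```text
-2 125 Y -19.39939235927293 19.810877809211025 O98 17.14384335999637
2 189 Y -15.621371892717557 16.883639205319696 O98 17.50841793129952
6 287 Y -15.870875821852747 16.37656965530028 O98 16.689832047107092
10 145 Y -12.535318737695441 12.811321166126897 O98 13.499644213899536
14 155 Y -12.490163840806042 12.714960460203963 O98 13.312583286573757
18 155 Y -12.38029169464798 12.548365988835231 O98 13.412100904243683
22 153 Y -12.35892280518658 12.491234476395181 O98 13.555801091135564
26 156 Y -12.302459204446768 12.418333734333222 O98 13.487657699798241
30 160 Y -12.21414542001662 12.350215024188039 O98 13.361434379262574
34 157 Y -12.180788184631469 12.294241230083129 O98 13.36605072575801
38 168 Y -12.10957962899478 13.242450986642293 O98 13.653265645860579
42 165 Y -12.021120734627083 13.12723062296425 O98 13.40334093010988
46 170 Y -11.972349908236911 13.029874896263033 O98 13.569494096803387
50 171 Y -11.906294874154392 12.935209552001814 O98 13.115172409069269
54 169 Y -12.672318795080251 12.759058276037585 O98 13.605407793764618
58 187 Y -12.7250689855458 13.548889573870474 O98 13.980137415261503
62 175 Y -11.717092988307419 12.606086419165205 O98 13.634855704259286
66 218 Y -11.785296776234004 12.589371145584424 O98 13.07244002987797
70 121 Y -7.963001541057485 8.737500192892263 O98 9.866966435943617
74 57 Y -7.18745899488686 8.68386443712995 O98 8.61176479587298
shift [125.4  -0.8   6.1] turn [ 0.   -0.77 -0.  ]
shift [ 93.5  -0.8 128. ] turn [ 0.   -1.55 -0.01]
```

Emit:
jog_arm --rows '[[[25, 0, 0], [0, -0.14, 0]], [[50, 0, 0], [0, -0.28, 0]], [[75, 0, 0], [0, -0.42, 0]], [[100, 0, 3], [0, -0.56, 0]], [[125, -1, 6], [0, -0.7, 0]], [[125, -1, 6], [0, -0.77, 0]], [[125, -1, 6], [0, -0.77, 0]]]'

```text
time: 12.45
tool_pos: [512.3, 28.8, 309.1]
tcp_rot: [180.0, 0.1, 78.3]
ft_force: [0.2, -1.1, -0.5]
finger_gap: 80.0
grip_force: 0.0
```

Run:
```python
from h import *
s=r.sense(); print(s['time'],s['tool_pos'],s['tcp_rot'],s['joint_pos'].round())
delta(-op,-a,seat+120*a)
```

```text
12.45 [512.26129947  28.77989255 309.05817988] [1.79976349e+02 1.41878658e-01 7.82920967e+01] [-2. -7. 92. -0. 95.  9.]
shift [ 58.5   2.1 108.8] turn [ 0.0017 -0.7829  0.003 ]
```

Emit:
jog_arm --rows '[[[20, 0, 0], [0, -0.14, 0]], [[40, 0, 0], [0, -0.28, 0]], [[60, 1, 10], [0, -0.42, 0]], [[60, 2, 30], [0, -0.56, 0]], [[60, 2, 60], [0, -0.7, 0]], [[59, 2, 90], [0, -0.783, 0]], [[58.5, 2, 109], [0, -0.783, 0]], [[58.5, 2, 109], [0, -0.783, 0]], [[58.5, 2, 109], [0, -0.783, 0]]]' --grip 70

```text
time: 13.35
tool_pos: [527.2, 80.9, 201.6]
tcp_rot: [179.9, 44.8, 77.7]
ft_force: [0.2, -0.4, 0.4]
finger_gap: 69.8
grip_force: 0.0
```

Run:
```python
from h import *
np.set_printoptions(precision=2,suppress=True)
s=r.sense(); print(s['time'],s['tool_pos'],s['tcp_rot'],s['joint_pos'].round())
delta(-op,-a,seat+19.5*a)
p,q,ok=inhand('w7')
m=ok&(np.hypot(q[:,0],q[:,1])<22)&(q[:,2]>0)&(q[:,2]<140)
for t in range(20,140,6):
    k=m&(q[:,2]>=t)&(q[:,2]<t+6)
    if k.sum()>20: print(t,k.sum(),q[k].min(0)[:2],q[k].max(0)[:2])
```

```text
13.35 [527.16  80.87 201.62] [179.9   44.79  77.71] [ 25.  23.  81. -35. 104.  38.]
shift [ 3.6 -1.6 98.6] turn [-0. -0. -0.]
38 372 [ -4.18 -10.97] [13.09  6.02]
44 1008 [ -8.19 -15.28] [17.2  10.22]
50 146 [ -4.58 -14.91] [17.31 10.33]
56 153 [  3.71 -15.3 ] [17.57 10.75]
62 78 [ 10.7  -13.15] [17.24  8.55]
68 98 [  6.41 -14.95] [17.16 10.14]
74 85 [  5.49 -15.25] [17.08 10.38]
80 87 [  5.49 -14.92] [16.93 10.58]
86 79 [  6.57 -14.38] [17.22 10.21]
92 75 [  5.75 -14.98] [16.86 10.54]
98 66 [  5.64 -14.36] [17.05 10.66]
104 93 [ -2.67 -17.88] [20.29 14.08]
110 420 [ -3.52 -18.1 ] [20.92 14.31]
116 71 [  2.4  -20.79] [20.72 17.63]
122 81 [  5.69 -21.15] [21.82 17.29]
128 39 [  5.41 -20.65] [17.16 17.58]
134 35 [  5.39 -21.29] [16.33 17.01]
```

Emit:
jog_arm --rows '[[[4.4, -2.4, 0], [0, 0, 0]], [[4.4, -2.4, 25], [0, 0, 0]], [[4.4, -2.4, 50], [0, 0, 0]], [[4.4, -2.4, 75], [0, 0, 0]], [[4.4, -2.4, 90], [0, 0, 0]], [[4.4, -2.4, 97], [0, 0, 0]], [[4.4, -2.4, 97], [0, 0, 0]], [[4.4, -2.4, 97], [0, 0, 0]]]'

```text
time: 14.2
tool_pos: [511.7, 19.0, 129.9]
tcp_rot: [179.8, 44.9, 77.7]
ft_force: [0.2, 0.2, 0.2]
finger_gap: 70.2
grip_force: 0.0
```

Run:
```python
from h import *
s=r.sense(); print(s['time'],s['tool_pos'],s['ft_force'])
delta(-op,-a,seat+19.5*a)
```

```text
14.2 [511.71019579  18.98898372 129.87239684] [0.19997756 0.16814067 0.17923113]
shift [-1.7  0.5  2.8] turn [-0.0004 -0.0024 -0.0045]
```

Emit:
jog_arm --rows '[[[0, 0, 1], [0, 0, 0]], [[0, 0, 1], [0, 0, 0]], [[0, 0, 1], [0, 0, 0]], [[0, 0, 1], [0, 0, 0]], [[0, 0, 1], [0, 0, 0]], [[0, 0, 1], [0, 0, 0]], [[0, 0, 1], [0, 0, 0]], [[0, 0, 1], [0, 0, 0]]]' --grip 10 --force 90

```text
time: 15.0
tool_pos: [511.6, 18.2, 128.6]
tcp_rot: [179.8, 44.9, 77.8]
ft_force: [3.6, 3.9, 2.7]
finger_gap: 24.0
grip_force: 87.9
```

Gripped. I'll lift it out along the V opening, then up.

Emit:
jog_arm --rows '[[[-5, 0, -3], [0, 0, 0]], [[-15, 0, -5], [0, 0, 0]], [[-30, 0, -8], [0, 0, 0]], [[-60, 0, -12], [0, 0, 0]], [[-90, 0, -30], [0, 0, 0]], [[-120, 0, -60], [0, 0, 0]], [[-140, 0, -90], [0, 0, 0]], [[-140, 0, -90], [0, 0, 0]]]'

```text
time: 15.8
tool_pos: [504.8, -17.0, 297.3]
tcp_rot: [179.2, 44.7, 77.2]
ft_force: [0.0, 0.0, -4.3]
finger_gap: 24.4
grip_force: 89.6
```

```bash
cat >> h.py <<'E'
HY=np.radians(-5.6); hx=np.array([np.cos(HY),np.sin(HY),0]); hy=np.cross(ez,hx); hang=np.array([572.3,-393.9,130.])
E
python3 - <<'E'
from h import *
np.set_printoptions(precision=2,suppress=True)
s=r.sense(); print(s['time'],s['tool_pos'],s['tcp_rot'],s['joint_pos'].round(),s['finger_gap'],s['ft_force'])
delta(hy,-ez,np.array([470.,-120,290]))
p,q,ok=inhand('w8')
m=ok&(np.hypot(q[:,0],q[:,1])<25)&(q[:,2]>-70)&(q[:,2]<140)
for t in range(-66,140,6):
    k=m&(q[:,2]>=t)&(q[:,2]<t+6)
    if k.sum()>20: print(t,k.sum(),q[k].min(0)[:2],q[k].max(0)[:2])
E
```

```text
15.8 [504.84 -17.03 297.3 ] [179.16  44.69  77.25] [ 18.   9.  88. -39. 105.  27.] 24.43118323326812 [ 0.03  0.   -4.26]
shift [-71.7 -12.4  81.1] turn [-0.03  0.78 -0.11]
-66 173 [  5.11 -19.05] [17.48 21.18]
-60 962 [ -9.61 -22.08] [13.42 21.99]
-54 4175 [-11.5 -22.1] [14.73 21.89]
-48 1945 [-12.05 -21.66] [14.62 21.67]
-42 1561 [-10.88 -21.69] [13.11 21.94]
-36 992 [  1.77 -24.06] [12.31 23.85]
-30 1072 [  1.54 -23.93] [12.22 23.87]
-24 939 [  1.4  -23.93] [12.2 23.9]
-18 853 [  1.66 -23.94] [12.05 23.8 ]
-12 717 [  1.79 -23.93] [12.15 23.94]
-6 431 [  1.69 -21.47] [11.81 21.66]
0 283 [  0.9 -12.8] [11.33 11.82]
6 268 [ -0.15 -13.29] [13.71 12.3 ]
12 887 [ -1.48 -16.68] [15.42 16.12]
18 122 [  3.1  -16.33] [15.17 15.78]
42 78 [ 2.86 -6.53] [7.51 7.33]
48 137 [ 0.73 -9.09] [7.81 8.76]
54 63 [ 0.73 -9.12] [7.66 8.87]
60 81 [-0.62 -8.29] [7.44 8.62]
66 89 [-1.86 -9.03] [7.63 8.9 ]
72 72 [-0.65 -8.73] [7.16 8.39]
78 69 [-1.16 -8.85] [7.32 8.65]
84 66 [-1.68 -8.97] [7.44 8.84]
90 54 [-1.51 -8.52] [7.25 8.94]
114 25 [ 0.03 -3.92] [2.95 3.81]
```

Emit:
jog_arm --rows '[[[-12, -2, 13], [0, 0.13, -0.02]], [[-24, -4, 26], [0, 0.26, -0.04]], [[-36, -6, 40], [-0.01, 0.39, -0.06]], [[-48, -8, 54], [-0.02, 0.52, -0.08]], [[-60, -10, 68], [-0.03, 0.65, -0.1]], [[-72, -12, 81], [-0.03, 0.78, -0.11]], [[-72, -12, 81], [-0.03, 0.78, -0.11]], [[-72, -12, 81], [-0.03, 0.78, -0.11]]]'

```text
time: 16.65
tool_pos: [466.8, -122.2, 281.9]
tcp_rot: [-179.0, 0.2, 83.9]
ft_force: [-0.7, 0.7, -4.3]
finger_gap: 24.4
grip_force: 89.2
```

Run:
```python
from h import *
np.set_printoptions(precision=2,suppress=True)
f=np.load('w8.npz'); d=f['d']; Tc=r.camera_params('wrist')['tool_from_camera']
v,u=np.mgrid[0:420,0:560]; uv=np.c_[u.ravel(),v.ravel()]; q=depthpt('wrist',uv,d,Tc)
R=np.hypot(q[:,0]+1.5,q[:,1]+.2); k=(R>14.5)&(R<18)&(q[:,2]>5)&(q[:,2]<30)&(q[:,0]>0); print('collar z',np.percentile(q[k,2],[0,2,50,98,100]))
c=(abs(q[:,1])<6)&(q[:,0]<8)&(q[:,2]<-35)&(q[:,2]>-75)&(R<9); print('cap',np.percentile(q[c,2],[0,2,50]))
s=r.sense(); print(s['time'],s['tool_pos'],s['tcp_rot'],s['joint_pos'].round())
Z=0; C=np.array([-1.5,-.2,21.])
for nm,o in(('A',hang+[0,0,110]-90*hx),):
    z=-ez; Rm=np.c_[hy,np.cross(z,hy),z]; delta(hy,z,o-Rm@C)
```

```text
collar z [12.13 12.96 14.77 20.78 22.14]
cap [-54.85 -54.2  -53.1 ]
16.65 [ 466.8  -122.23  281.89] [-179.02    0.16   83.89] [-20. -11.  98.  -0.  94. -14.]
shift [-258.1   44.4   20.8] turn [-0.02  0.   -0.01]
```

Emit:
jog_arm --rows '[[[-40, 5, 0], [-0.01, 0, -0.01]], [[-85, 10, 0], [-0.02, 0, -0.01]], [[-130, 20, 0], [-0.02, 0, -0.01]], [[-175, 30, 0], [-0.02, 0, -0.01]], [[-220, 40, 10], [-0.02, 0, -0.01]], [[-250, 44, 20], [-0.02, 0, -0.01]], [[-258, 44.4, 21], [-0.02, 0, -0.01]], [[-258, 44.4, 21], [-0.02, 0, -0.01]], [[-258, 44.4, 21], [-0.02, 0, -0.01]]]'

```text
time: 17.55
tool_pos: [487.4, -379.3, 262.6]
tcp_rot: [179.7, 0.1, 84.9]
ft_force: [-0.9, 0.2, -4.7]
finger_gap: 24.4
grip_force: 89.6
```

```bash
cat >> h.py <<'E'
def hangpose(dx,dz):
    z=-ez; Rm=np.c_[hy,np.cross(z,hy),z]; delta(hy,z,hang+dx*hx+dz*ez-Rm@np.array([-1.5,-.2,21.]))
E
python3 - <<'E'
from h import *
np.set_printoptions(precision=2,suppress=True)
s=r.sense(); print(s['time'],s['tool_pos'],s['tcp_rot'],s['joint_pos'].round(),s['ft_force'])
hangpose(-90,10)
# injector world axis seen from top+wrist
p,q,ok=inhand('w9')
for lo,hi,R in((-34,-10,13),(12,20,17),(46,98,9)):
    m=ok&(np.hypot(q[:,0]+1.5,q[:,1])<R+3)&(q[:,2]>lo)&(q[:,2]<hi); Q=q[m]; print(lo,m.sum(),'x',np.percentile(Q[:,0],99)-R,'y',(np.percentile(Q[:,1],[1,99])))
E
```

```text
17.55 [ 487.37 -379.26  262.65] [179.67   0.09  84.92] [-43.   9.  80.   0.  90. -38.] [-0.85  0.24 -4.67]
shift [ -4.6  -4.5 101.6] turn [0.01 0.   0.01]
-34 2058 x -1.6524488602693719 y [-12.51  11.76]
12 963 x -2.091094055038317 y [-15.61  15.42]
46 664 x -1.7246466112671142 y [-8.49  8.88]
```

Emit:
jog_arm --rows '[[[-4, -4, 30], [0, 0, 0.01]], [[-4.6, -4.5, 65], [0.01, 0, 0.01]], [[-4.6, -4.5, 90], [0.01, 0, 0.01]], [[-4.6, -4.5, 101], [0.01, 0, 0.01]], [[-4.6, -4.5, 101], [0.01, 0, 0.01]], [[-4.6, -4.5, 101], [0.01, 0, 0.01]]]'

```text
time: 18.2
tool_pos: [483.4, -385.9, 164.1]
tcp_rot: [-179.9, 0.2, 84.3]
ft_force: [0.4, -0.9, -3.2]
finger_gap: 24.2
grip_force: 89.6
```

Run:
```python
from h import *
np.set_printoptions(precision=2,suppress=True)
for i in range(3):
    s=r.sense(); print(s['time'],s['tool_pos'],s['tcp_rot'],s['ft_force']); hangpose(-90,10); hangpose(0,10); r.snapshot('side') if i<2 else 0
```

```text
18.2 [ 483.39 -385.87  164.13] [-179.94    0.23   84.27] [ 0.41 -0.88 -3.19]
shift [ 2.2 -0.5  3.1] turn [-0.  0. -0.]
shift [ 2.4 89.5  3. ] turn [-0.  0. -0.]
18.25 [ 483.64 -386.39  164.79] [-180.      0.28   84.26] [-0.44  0.16 -4.7 ]
shift [ 2.7 -0.8  3.8] turn [-0.  0. -0.]
shift [ 2.9 89.2  3.8] turn [-0.  0. -0.]
18.3 [ 483.67 -386.63  164.92] [179.99   0.29  84.25] [ 0.27  0.36 -4.61]
shift [ 2.9 -0.9  3.9] turn [ 0.    0.01 -0.  ]
shift [ 3.2 89.1  3.9] turn [ 0.    0.01 -0.  ]
```

Emit:
jog_arm --rows '[[[2.8, 0, 2], [0, 0, 0]], [[2.8, 0, 3], [0, 0, 0]], [[2.8, 15, 3], [0, 0, 0]], [[2.9, 30, 3], [0, 0, 0]], [[2.9, 40, 3], [0, 0, 0]], [[2.9, 40, 3], [0, 0, 0]], [[2.9, 40, 3], [0, 0, 0]], [[2.9, 40, 3], [0, 0, 0]]]'

```text
time: 19.1
tool_pos: [522.0, -387.0, 158.9]
tcp_rot: [-179.8, 0.1, 84.2]
ft_force: [-0.6, -0.5, -4.8]
finger_gap: 23.8
grip_force: 90.0
```

Run:
```python
from h import *
np.set_printoptions(precision=2,suppress=True)
s=r.sense(); print(s['time'],s['tool_pos'],s['tcp_rot'],s['ft_force']); hangpose(0,10)
# relative check in one wrist image: tines vs collar
p,d,T=wrist('w10'); Tt=toolT()
v,u=np.mgrid[0:420,0:560]; uv=np.c_[u.ravel(),v.ravel()]; P=depthpt('wrist',uv,d,T); ok=d.ravel()>0
rel=P-hang; X=rel@hx; Y=rel@hy; Z=P[:,2]
m=ok&(abs(X)<45)&(abs(Y)<40)&(Z>122)&(Z<145)
for t in range(-40,40,8):
    k=m&(X>=t)&(X<t+8)
    if k.sum()>10:
        y=np.sort(Y[k]); g=np.where(np.diff(y)>3)[0]; print(t,k.sum(),y[0],[ (y[i],y[i+1]) for i in g],y[-1],np.median(Z[k]))
c=(Tt[:3,:3]@[-1.5,-.2,21])+Tt[:3,3]-hang; print('collar now X,Y,Z',c@hx,c@hy,c[2])
```

```text
19.1 [ 521.99 -387.05  158.93] [-179.79    0.14   84.21] [-0.61 -0.48 -4.81]
shift [-0.2 50.9 -2.2] turn [-0.  0. -0.]
-40 334 1.1294579013817116 [] 25.284100811865166 129.96013092478978
-32 527 -11.568445629656551 [(np.float64(-9.96732055228947), np.float64(11.128942421706057))] 27.94147978449412 134.16354307486364
-24 662 -14.600212754492722 [(np.float64(-9.72902102974731), np.float64(11.1093570826033))] 27.851752411343117 134.3721583939926
-16 931 -27.01365149431224 [(np.float64(-10.028782131609415), np.float64(11.212540561248124))] 27.675458474449744 129.6462219825796
-8 1000 -27.309103399919422 [(np.float64(-9.818294397466337), np.float64(11.323954113808052))] 27.698171319180457 129.7077317213164
0 1000 -27.247924782503283 [(np.float64(-9.987820402856368), np.float64(11.260705063069913))] 27.75884804764034 129.69881104747674
8 1002 -27.340949396197395 [(np.float64(-9.957513302100205), np.float64(11.11585492471338))] 27.7970871877044 129.72258157295494
16 2036 -27.147830612686732 [] 27.90937024708936 131.43332825804836
24 1653 -27.19127795738996 [] 27.885829793763687 137.81269555779454
32 1654 -27.251146051164376 [] 27.912225917802463 137.80130757427992
collar now X,Y,Z -51.00468819055022 0.2994181230627463 8.032439414453279
```

Slot and collar are aligned within 0.5 mm. I'll advance over the seat.

Emit:
jog_arm --rows '[[[-0.2, 5, -2], [0, 0, 0]], [[-0.2, 15, -2], [0, 0, 0]], [[-0.2, 27, -2], [0, 0, 0]], [[-0.2, 39, -2], [0, 0, 0]], [[-0.2, 47, -2], [0, 0, 0]], [[-0.2, 50.5, -2], [0, 0, 0]], [[-0.2, 50.5, -2], [0, 0, 0]], [[-0.2, 50.5, -2], [0, 0, 0]]]'

```text
time: 19.95
tool_pos: [572.5, -392.3, 160.8]
tcp_rot: [-179.8, 0.1, 84.2]
ft_force: [0.1, 0.0, -4.2]
finger_gap: 24.2
grip_force: 90.0
```

Run:
```python
from h import *
np.set_printoptions(precision=2,suppress=True)
s=r.sense(); print(s['time'],s['tool_pos'],s['tcp_rot'],s['ft_force'],s['finger_gap']); hangpose(0,0)
```

```text
19.95 [ 572.52 -392.34  160.79] [-179.8     0.14   84.22] [ 0.1   0.01 -4.2 ] 24.2280369012791
shift [-0.1  0.2  9.8] turn [-0.  0. -0.]
```

Free, with no side force. Lowering slowly.

Emit:
jog_arm --rows '[[[0, 0, 3], [0, 0, 0]], [[0, 0, 6], [0, 0, 0]], [[0, 0, 8], [0, 0, 0]], [[0, 0, 9], [0, 0, 0]], [[0, 0, 9], [0, 0, 0]], [[0, 0, 9], [0, 0, 0]]]'

```text
time: 20.55
tool_pos: [572.7, -392.4, 152.0]
tcp_rot: [-179.8, 0.2, 84.2]
ft_force: [0.7, -0.5, -4.8]
finger_gap: 24.2
grip_force: 90.1
```

Emit:
jog_arm --rows '[[[0, 0, 0.5], [0, 0, 0]], [[0, 0, 1], [0, 0, 0]], [[0, 0, 1], [0, 0, 0]]]'

```text
time: 20.85
tool_pos: [572.9, -392.5, 151.7]
tcp_rot: [-179.9, 0.2, 84.2]
ft_force: [-1.8, 0.9, 1.1]
finger_gap: 24.3
grip_force: 90.4
```

Contact: the fork carries the weight. Releasing.

Emit:
jog_arm --rows '[[[0, 0, 0], [0, 0, 0]], [[0, 0, 0], [0, 0, 0]], [[0, 0, 0], [0, 0, 0]], [[0, 0, 0], [0, 0, 0]], [[0, 0, 0], [0, 0, 0]]]' --grip 36

```text
time: 21.35
tool_pos: [572.8, -392.4, 151.0]
tcp_rot: [-179.8, 0.2, 84.2]
ft_force: [0.6, -0.5, 0.3]
finger_gap: 36.0
grip_force: 0.0
```

Emit:
jog_arm --rows '[[[0, 0, 0], [0, 0, 0]], [[0, 0, 0], [0, 0, 0]], [[0, 0, 0], [0, 0, 0]], [[0, 0, 0], [0, 0, 0]], [[0, 0, 0], [0, 0, 0]]]' --grip 75

```text
time: 21.85
tool_pos: [572.7, -392.4, 151.0]
tcp_rot: [-179.8, 0.2, 84.2]
ft_force: [0.0, 0.5, 0.2]
finger_gap: 75.4
grip_force: 0.0
```

Emit:
jog_arm --rows '[[[0, 0, -20], [0, 0, 0]], [[0, 0, -50], [0, 0, 0]], [[0, 0, -90], [0, 0, 0]], [[0, 0, -130], [0, 0, 0]], [[0, 0, -150], [0, 0, 0]], [[0, 0, -150], [0, 0, 0]]]'

```text
time: 22.45
tool_pos: [574.6, -393.1, 306.6]
tcp_rot: [179.8, 0.4, 84.2]
ft_force: [-0.1, 0.7, 1.0]
finger_gap: 74.6
grip_force: 0.0
```

Run:
```python
from h import *
np.set_printoptions(precision=2,suppress=True)
s=r.sense(); print(s['time'],s['tool_pos'],s['tcp_rot'],s['ft_force'])
p,d,T=wrist('w11'); v,u=np.mgrid[0:420,0:560]; uv=np.c_[u.ravel(),v.ravel()]; P=depthpt('wrist',uv,d,T); rel=P-hang
X=rel@hx;Y=rel@hy;Z=rel[:,2]; ok=(d.ravel()>0)&(np.hypot(X,Y)<24)
for t in range(-60,84,6):
    k=ok&(Z>=t)&(Z<t+6)
    if k.sum()>15: print(t,k.sum(),'X',np.percentile(X[k],[1,99]),'Y',np.percentile(Y[k],[1,99]))
print('top z',np.percentile(Z[ok&(Z<100)],99.5))
```

```text
22.45 [ 574.63 -393.13  306.64] [179.77   0.41  84.22] [-0.07  0.65  1.  ]
-6 257 X [-19.75  20.2 ] Y [-14.93  23.69]
0 265 X [-20.78  21.47] Y [-16.15  23.06]
6 339 X [-15.83  23.17] Y [-8.63 15.6 ]
12 44 X [-11.47  12.44] Y [ 2.51 12.34]
18 42 X [-11.25  12.3 ] Y [ 2.92 12.39]
24 47 X [-12.27  12.91] Y [ 1.21 12.33]
30 51 X [-11.58  12.64] Y [ 2.06 12.22]
36 50 X [-12.08  12.47] Y [ 1.46 12.34]
42 59 X [-11.82  12.58] Y [ 2.15 12.49]
48 51 X [-10.8   11.16] Y [ 5.06 12.39]
54 47 X [-11.59  13.22] Y [ 1.41 12.7 ]
60 86 X [-12.34  12.85] Y [ 1.49 12.38]
66 468 X [-12.    12.45] Y [-12.72  12.16]
72 447 X [-8.1   8.57] Y [-8.36  8.03]
top z 75.87830201433674
```

The injector hangs upright: its X and Y edges are constant with height, its top is 75 mm above the seat, and it is centred within 1 mm. Handing in.

```bash
python3 -c "
from bench import r
print(r.hand_in())"
```

```text
the job is handed in; nothing more can be done
None
```

The injector was laid in the V stand and let go there, then regripped by its upper end and hung upright in the empty grey hanger. The last depth reading put it within about 1 mm of the seat's middle, and the job was handed in at about 22.5 s; the hand-in call returned no verdict.

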